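# Index the sample changer and lift out the full vial rack

## Robot

A 6-joint arm with a two-finger parallel gripper is mounted at the origin on the work surface; the furniture and walls round the work are solid. World frame = base frame: x ahead of the robot, y to its left, z up, the work surface at z = 0. Lengths are in m, angles in rad, forces in N, time in s.
With the tool pointing down it reaches from about 0.35 to 0.775 m from the base axis. Payload 7.3 kg.
Tool frame: the origin (TCP) lies on the centre line of the jaws, within the pads' length; the fingertips stand 8 mm ahead of it and the grasp point (between the pads) lies 11 mm behind it; z points along the fingers, y is the line along which they close (so a half turn about z gives the same grasp; the last joint's range is limited). The gripper opens to 92 mm and grips with 3 to 60 N. Pads are 19 mm wide; open, the fingers measure 130 mm over their backs; the gripper's body (75 mm by 190 mm) begins 47 mm behind the grasp point.
Start: joints at [-1.287, 0.342, 1.524, -0, 1.275, -0.146], TCP at [0.219, -0.477, 0.235] pointing down, gripper open.
Joint ranges: [-2.53, 2.53], [-0.77, 2.02], [0.04, 2.7], [-1, 4.14], [0.28, 2.66], [-3.11, 3.11]. Speed limits (rad/s): [2.57, 2.57, 3.14, 3.14, 3.14, 3.14].

## Interface

Orientations are given as a rotation vector (axis times angle).
In Python, from rig import status, read_camera, bot, spot_in, cut_out gives the robot as it stands.
- The arm moves only by the tool arm_command, never from a script. Its argument "steps" is a list that holds one entry, the list of rows, each a list of 5 numbers: the shift along the tool's x, y, z in mm, then the turn about the tool's z in rad, then the finger opening in mm, from 0 to 91.8. A call has exactly 5 rows; each row shifts and turns the commanded pose from where the row before left it, along the tool's axes as they then stand; what a row does not reach is not made up. A row lasts 1/10 s, in which the tool goes at most 50 mm and 8.59 degrees, less where a joint would pass 70% of its speed; a pose out of reach is approached as far as the arm can. A call is refused whole if a number of a shift passes 50 or a number of a turn 0.15, either way. A call with a gripper value outside its range is refused whole. The fingers move at their own pace and stop on an object; "force" is the grip in N (left out, the last holds). Time passes only in rows, so rows that do not move let the fingers close, or fill a call up. It gives the time, the measured TCP pose, the force, the opening and the grip force at its end, in the units of the state.
- status.get_obs(): the state, without advancing time (a new reading comes with each control period).
- read_camera(name): name is "scene" or "top" or "wrist"; returns a dict with "color" (480x640x3 uint8, red, green, blue), "fx", "fy", "cx", "cy" (pixels), "R" (3x3) and "t" (3): a world point X has camera coordinates R X + t; the wrist camera has in their place "T_tool_cam" (4x4, takes a point from camera to tool coordinates, whose origin is the TCP and whose axes are the flange's). Camera axes: x right, y down, z forward; pixel columns grow to the right and rows downward; lengths in m; the calibration is good to about 2 mm. A picture is of the moment at which its call begins: read the wrist's pose just before it. There is no depth.
- bot.job_done(): hands the job in; it is judged then, once.
Trained networks look in a picture, given as the dict that the camera call returned (one of the last four; its "shot" number tells which), for a name from the list of things; names that differ only in an ending like _2 or _b are one class to them, and where a whole thing is asked for, a point or a joint stands for the part that bears it (a point fixed in the world has none). Each returns a list of dicts, best first, with "score" (0 to 1); they miss things now and then, are a little off and sometimes report something else, mostly with a low value. They report only what shows in the picture. A call takes as long as a camera call. They do not tell look-alikes from the thing itself.
- spot_in(label, picture): "point" ([x, y, z] in m, in world coordinates, good to about 4 mm: the middle of the surface that is visible of it).
- cut_out(label, picture): "mask" (480x640 bool, what is visible of it).
The state is a dict: "time": time; "joint_positions": joint angles; "qd": joint speeds; "tau": joint torques, N m; "tcp_pos": TCP position; "tool_rot": TCP orientation; "ft_force": force on the tool from outside, world axes, zero at the start; "torque": the same for the moment, N m; "finger_gap": finger opening in m; "gripper_force": force on a finger pad.
Only numpy, scipy, OpenCV 4.12 (cv2) and the standard library are available. Lean on these libraries where they do the work, as an engineer would, in place of code of your own. Each camera call takes 0.05 s, during which the arm holds its last target. There are 200 camera calls.

## Task

Turn the sample changer by its bar knob until the vial rack with all four holes filled is in the open loading bay and the turntable has clicked home, and let go of the knob. Then take that rack by its lifting grip, lift it out without pushing or tipping the vials, and finish while holding it in the gripper, level and still, at least 12 cm above its seat, so that I can look at the vials and take the rack from you. Leave the turntable clicked home, the other two racks in their seats, and the flask, bottle and vial beside the changer where they are.

Things in the scene. Friction and masses are not known exactly. Their poses are not given: they have to be found in the camera images.
- changer: Sample changer, fixed to the table: a white drum 256 mm across with a turntable that has four square stations 90 degrees apart, seat centres 76 mm from the axis, 60 mm above the table. A clear hood covers three; the front one, the loading bay, is open above. Origin: on the axis at the table top; z up, x points away from the bay (the bay is at x = -76 mm, y = 0).
- bay (a point): Centre of the seat surface of the loading bay, the open station at the front of the changer, 60 mm above the table; axes as the changer's. Every seat has a rim 6 mm high with 1.5 mm play round a rack.
- hood_edge (a point): Middle of the front edge of the changer's fixed clear plastic hood, on its top face, 169 mm above the table and 32 mm in front of the axis (axes as the changer's). The hood covers all behind this edge and is walled round the back and sides, 245 mm across.
- carousel (a joint): Angle of the turntable in rad, 0 at the start, positive anticlockwise seen from above; turns a full turn either way. A sprung ball clicks it home at each multiple of pi/2: the notch pulls in from within about 5 degrees and takes about 0.2 N m to leave; a hump is felt from 11 to 5 degrees before it. Between notches it turns freely and stays where it is left.
- knob (a point): The turntable's black bar knob, which stands above the hood on the axis and turns with the turntable: bar 42 mm long (along this point's x), 14 mm thick (along its y), from 177 to 211 mm above the table. The point is on the axis, 200 mm above the table, a good height to grip.
- rack_full: The vial rack to fetch, the only one with all four holes filled: grey block 54 x 54 x 30 mm, four 16 mm holes 14 mm either side of the middle; on its middle a 9 mm rod with a square black grip 14 x 14 mm, from 62 to 94 mm above the underside. Origin: centre of the underside, z up; x, y along the sides of block and grip. 0.19 to 0.29 kg with its vials. Starts under the hood.
- rack_single: A rack of the same make with one vial only, in another station under the hood: stays.
- rack_empty: A rack of the same make without vials, in another station under the hood: stays.
- vial_1: Capped vial 1 of the full rack, 14 mm across and 43 mm tall, loose in hole 1; its cap ends 49 mm above the rack's underside. Origin: centre of its foot, z up.
- hole1 (a point): Centre of the floor of the full rack's hole 1.
- vial_2: Capped vial 2 of the full rack, 14 mm across and 43 mm tall, loose in hole 2; its cap ends 49 mm above the rack's underside. Origin: centre of its foot, z up.
- hole2 (a point): Centre of the floor of the full rack's hole 2.
- vial_3: Capped vial 3 of the full rack, 14 mm across and 43 mm tall, loose in hole 3; its cap ends 49 mm above the rack's underside. Origin: centre of its foot, z up.
- hole3 (a point): Centre of the floor of the full rack's hole 3.
- vial_4: Capped vial 4 of the full rack, 14 mm across and 43 mm tall, loose in hole 4; its cap ends 49 mm above the rack's underside. Origin: centre of its foot, z up.
- hole4 (a point): Centre of the floor of the full rack's hole 4.
- std_vial: Capped glass vial, 25 mm across, 69 mm tall, on the table to the right of the changer. Bystander. Origin: centre of its foot.
- salt_bottle: White round plastic bottle, 49 mm across, 84 mm tall, on the table to the right of the changer. Bystander. Origin: centre of its foot.
- flask: Conical glass flask, 88 mm across, 110 mm tall, on the table to the left of the changer. Bystander. Origin: centre of its foot.
Not all that is in view belongs to the job. What is shaped like the rack_single but yellow is not meant.

How it is judged:
By the outcome, as a careful person would: the job done as asked, in the order asked, and still so for the second after the job is handed in, while the arm keeps its last pose, push and grip.
It also fails if it takes over 70 s, if anything falls off the work surface, if the arm or the gripper's body presses on something with over 40 N, if the wrist force passes 120 N, or if a joint passes its speed limit or range.

## Working session

There is one attempt and no reset: what is moved stays moved. The work goes in short steps, Python scripts to look and compute and a tool call to move; the robot and the scene stay as the last step left them, time stands still between calls to the robot, and variables do not carry over. Pictures are saved under pics/ and viewed, at most 10 in all, crops included, and the job is handed in when it is done.

Besides the shell and the picture viewer there is one more tool, called after ">>>" by a JSON object that holds its "op" and its "data", one argument or row to a line. arm_command: Moves the arm, as the interface text tells. Its arguments: {"type":"object","properties":{"steps":{"type":"array","items":{"type":"array","items":{"type":"array","items":{"type":"number"}}}},"force":{"type":"number"}},"required":["steps"]}

```bash
mkdir -p pics
python3 - <<'E'
from rig import *
import cv2,numpy as np
o=status.get_obs();print(o['time'],o['tcp_pos'],o['tool_rot'],o['finger_gap'])
ims=[]
for n in("scene","top"):
    p=read_camera(n);ims.append(p)
    cv2.imwrite(f"pics/{n}1.png",p["color"][:,:,::-1])
    for l in("changer","knob","rack_full","rack_single","rack_empty","vial_1","flask","salt_bottle","std_vial"):
        print(n,l,[(np.round(d["point"],3).tolist(),round(d["score"],2)) for d in spot_in(l,p)][:5])
    print(p['R'],p['t'],p['fx'])
E
```

```text
0.0 [ 0.21869174 -0.47684266  0.23404611] [-3.06780702e+00 -6.69636221e-01  1.33191080e-04] 0.0922215387871204
scene changer [([0.494, 0.169, 0.069], 0.89), ([0.557, 0.141, 0.077], 0.66)]
scene knob [([0.478, 0.166, 0.062], 0.66)]
scene rack_full [([0.493, 0.169, 0.06], 0.7)]
scene rack_single [([0.446, 0.563, 0.033], 0.92), ([0.165, 0.311, 0.033], 0.76), ([0.468, 0.089, 0.092], 0.7)]
scene rack_empty [([0.529, 0.23, 0.094], 0.95), ([0.478, 0.166, 0.061], 0.39)]
scene vial_1 []
scene flask [([0.464, 0.42, 0.05], 0.83), ([0.558, 0.146, 0.076], 0.35)]
scene salt_bottle [([0.41, -0.141, 0.056], 0.83)]
scene std_vial [([0.41, -0.05, 0.043], 0.5), ([0.463, 0.417, 0.049], 0.28)]
[[-0.76745504 -0.64108563 -0.00468734]
 [-0.44702679  0.54035593 -0.71286922]
 [ 0.45954305 -0.54499971 -0.70128133]] [0.41102205 0.17521727 1.30373434] 564.3561414419706
top changer [([0.499, 0.153, 0.171], 0.63)]
top knob [([0.45, 0.167, 0.058], 0.85)]
top rack_full [([0.496, 0.152, 0.168], 0.23), ([0.451, 0.173, 0.058], 0.22)]
top rack_single [([0.441, 0.553, 0.031], 0.75), ([0.448, 0.169, 0.058], 0.63), ([0.279, 0.524, 0.032], 0.56)]
top rack_empty [([0.507, 0.234, 0.088], 0.51)]
top vial_1 []
top flask [([0.471, 0.403, 0.036], 0.61)]
top salt_bottle [([0.412, -0.153, 0.076], 0.62)]
top std_vial []
[[-0.0287209  -0.99958576 -0.00184949]
 [-0.99045329  0.02870796 -0.13482634]
 [ 0.13482359 -0.0020405  -0.99086752]] [0.2192697  0.40462347 1.71394877] 592.564659764821
```

View pics/scene1.png

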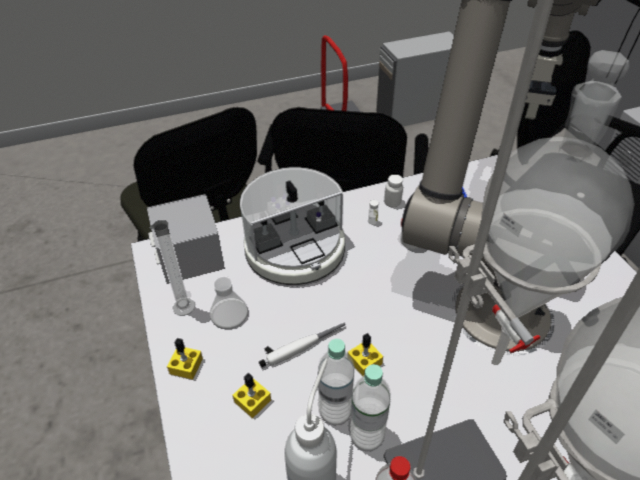

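View pics/top1.png

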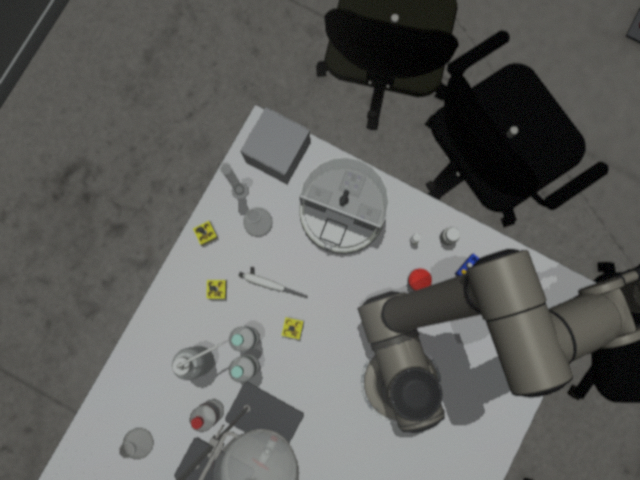

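The scene view shows the changer at about (293,225) with its bay toward the robot (309,250) and the knob at (291,190). In the top view it is at about (343,205), with the knob at (344,198) and the bay at (334,233). I'll enlarge both.

Run:
```python
import cv2,numpy as np
a=cv2.imread("pics/scene1.png")[163:288,232:357];b=cv2.imread("pics/top1.png")[148:263,290:405]
f=lambda i:cv2.resize(i,(400,400),interpolation=cv2.INTER_CUBIC)
cv2.imwrite("pics/crop1.png",np.hstack([f(a),f(b)]))
```

```text
(no output)
```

View pics/crop1.png

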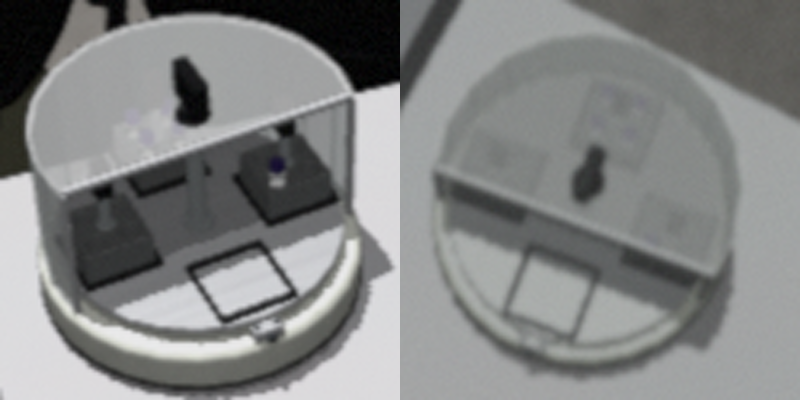

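The crop shows the left rack empty at (110,235) and the right rack with one dark-capped vial at (280,180). The back rack, opposite the bay, has several vials at (150,135) and (625,110), so the full one needs a half turn. The hood edge ends are at (62,192) and (352,97) in the scene half, and (435,168) and (715,273) in the top half.

```bash
cat > h.py <<'E'
from rig import *
import cv2,numpy as np
from scipy.spatial.transform import Rotation as Ro
def ray(p,u,v,o=None):
    d=np.array([(u-p['cx'])/p['fx'],(v-p['cy'])/p['fy'],1])
    if 'R' in p: R=np.array(p['R']);return -R.T@p['t'],R.T@d
    T=np.eye(4);T[:3,:3]=Ro.from_rotvec(o['tool_rot']).as_matrix();T[:3,3]=o['tcp_pos'];T=T@np.array(p['T_tool_cam'])
    return T[:3,3],T[:3,:3]@d
def at(p,u,v,z,o=None):
    c,d=ray(p,u,v,o);return c+d*(z-c[2])/d[2]
def proj(p,X,o=None):
    X=np.atleast_2d(X)
    if 'R' in p: Y=X@np.array(p['R']).T+p['t']
    else:
        T=np.eye(4);T[:3,:3]=Ro.from_rotvec(o['tool_rot']).as_matrix();T[:3,3]=o['tcp_pos'];T=np.linalg.inv(T@np.array(p['T_tool_cam']));Y=X@T[:3,:3].T+T[:3,3]
    return np.c_[p['fx']*Y[:,0]/Y[:,2]+p['cx'],p['fy']*Y[:,1]/Y[:,2]+p['cy']]
E
python3 - <<'E'
from h import *
for n,L in(("scene",(251.4,223,342,193.3)),("top",(300.1,196.3,380.6,226.5))):
    p=read_camera(n)
    a=at(p,*L[:2],.169);b=at(p,*L[2:],.169);d=(a-b)[:2];l=np.hypot(*d)
    x=np.array([d[1],-d[0]])/l; m=(a+b)[:2]/2
    print(n,a,b,l,'axis',m+.032*x,'yaw',np.degrees(np.arctan2(x[1],x[0])))
    print(-np.array(p['R']).T@p['t'])
p=read_camera("wrist");print(p['T_tool_cam'],p['fx'],p['cx'],p['cy'])
E
```

```text
scene [0.52085455 0.27215986 0.169     ] [0.42769637 0.06046335 0.169     ] 0.23128739169703072 axis [0.50356495 0.15342261] yaw -23.752151184055734
[-0.20535429  0.87935548  1.04111816]
top [0.51920801 0.27086639 0.169     ] [0.42949119 0.05493008 0.169     ] 0.23383240971431693 axis [0.50390052 0.15062047] yaw -22.56181937562804
[0.17597755 0.21106027 1.7532556 ]
[[-3.32193054e-04 -9.59322645e-01 -2.82311801e-01  7.60720777e-02]
 [ 9.99999918e-01 -2.52904767e-04 -3.17293703e-04 -1.00360316e-03]
 [ 2.32989034e-04 -2.82311883e-01  9.59322650e-01 -1.50324556e-01]
 [ 0.00000000e+00  0.00000000e+00  0.00000000e+00  1.00000000e+00]] 422.3166832199751 325.315791011328 244.958677801438
```

>>> {"op": "arm_command", "data": {
  "steps": [
    [[0, 0, -45, 0, 91], [0, 0, -45, 0, 91], [0, 0, -45, 0, 91], [0, 0, -45, 0, 91], [20, -18, -30, 0, 91]]
  ]
}}

```text
time: 1.65
tcp_pos: [0.2287, -0.454, 0.4471]
tool_rot: [3.067, 0.665, -0.0]
ft_force: [0.5, -0.2, 0.3]
finger_gap: 0.0909
gripper_force: 0.0
```

>>> {"op": "arm_command", "data": {
  "steps": [
    [[36, -31, 0, 0, 91], [36, -31, 0, 0, 91], [36, -31, 0, 0, 91], [36, -31, 0, 0, 91], [36, -31, 0, 0, 91]]
  ]
}}

```text
time: 2.15
tcp_pos: [0.3288, -0.2348, 0.4449]
tool_rot: [3.069, 0.669, 0.001]
ft_force: [0.9, 0.1, -0.0]
finger_gap: 0.0912
gripper_force: 0.0
```

>>> {"op": "arm_command", "data": {
  "steps": [
    [[36, -31, 0, 0, 91], [36, -31, 0, 0, 91], [36, -31, 0, 0, 91], [36, -31, 0, 0, 91], [36, -31, 0, 0, 91]]
  ]
}}

```text
time: 2.65
tcp_pos: [0.4278, -0.0187, 0.445]
tool_rot: [3.069, 0.67, 0.001]
ft_force: [1.0, -0.3, 0.1]
finger_gap: 0.091
gripper_force: 0.0
```

>>> {"op": "arm_command", "data": {
  "steps": [
    [[36, -31, 0, 0, 91], [36, -31, 0, 0, 91], [36, -31, 0, 0, 91], [0, 0, 0, 0.14, 91], [0, 0, 0, 0.14, 91]]
  ]
}}

```text
time: 3.15
tcp_pos: [0.4872, 0.1104, 0.444]
tool_rot: [3.133, 0.231, -0.002]
ft_force: [-0.7, -0.7, -0.0]
finger_gap: 0.0913
gripper_force: 0.0
```

>>> {"op": "arm_command", "data": {
  "steps": [
    [[0, 0, 0, 0.14, 91], [0, 0, 0, 0.14, 91], [0, 0, 0, 0.14, 91], [0, 0, 0, 0.14, 91], [0, 0, 0, 0, 91]]
  ]
}}

```text
time: 3.65
tcp_pos: [0.4869, 0.1088, 0.4447]
tool_rot: [3.075, -0.642, -0.0]
ft_force: [0.5, -0.1, 0.8]
finger_gap: 0.0909
gripper_force: 0.0
```

Run:
```python
from h import *
o=status.get_obs();p=read_camera("wrist");c=p["color"].copy()
print(o['tcp_pos'],np.degrees(2*np.arctan2(o['tool_rot'][1],o['tool_rot'][0])),o['joint_positions'])
for l in("knob","rack_full","rack_single","rack_empty"):
    print(l,[(np.round(d["point"],3).tolist(),round(d["score"],2)) for d in spot_in(l,p)][:4])
m=cut_out("knob",p)
for d in m[:2]:
    ys,xs=np.nonzero(d["mask"]);print(d["score"],cv2.minAreaRect(np.c_[xs,ys].astype(np.float32)),len(xs))
np.savez("w1.npz",**{k:p[k] for k in('fx','fy','cx','cy','T_tool_cam')},tool_rot=o['tool_rot'],tcp_pos=o['tcp_pos'])
# predicted knob top outline & hood edge
A=np.array([.504,.152]);y=np.radians(-23.2);X=np.array([np.cos(y),np.sin(y)]);Y=np.array([-X[1],X[0]])
P=lambda a,b,z:np.r_[A+a*X+b*Y,z]
pts=[P(-.032,.1182,.169),P(-.032,-.1182,.169),P(0,0,.211)]
print(proj(p,np.array(pts),o))
cv2.imwrite("pics/w1.png",c[:,:,::-1])
```

```text
[0.48692159 0.10880071 0.44467812] -23.573131568389254 [ 6.61963643e-02  2.24245632e-01  1.12425787e+00 -1.53695904e-04
  1.79316504e+00  2.04838756e+00]
knob [([0.438, 0.174, 0.06], 0.92)]
rack_full []
rack_single [([0.175, 0.307, 0.032], 0.82), ([0.481, 0.547, 0.011], 0.56)]
rack_empty []
[[167.86292031 230.62404072]
 [395.01986986 229.09262929]
 [275.62348442 207.55203041]]
```

View pics/w1.png

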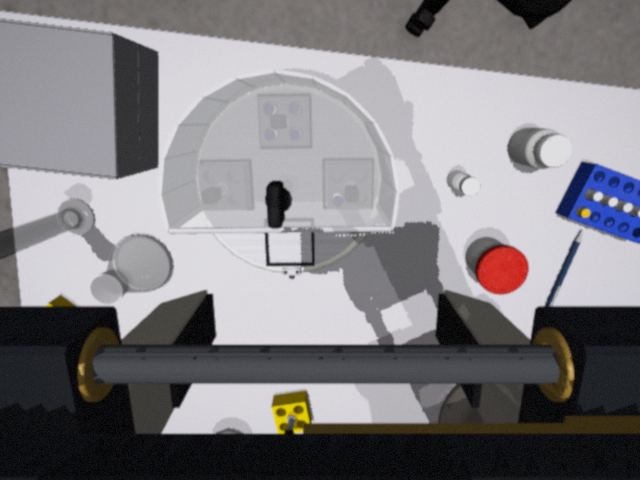

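The wrist view confirms the full rack (four vials) at the back (285,120), the empty one at left (226,185) and the single one at right (348,183). The knob bar runs vertically from about (274,226) to (277,182), and the hood edge from (163,232) to (397,230), close to the prediction. Next I'll measure the bar itself.

Run:
```python
from h import *
w=dict(np.load("w1.npz"));g=cv2.imread("pics/w1.png",0)
s=g[172:236,255:305];print((s[::2,::2]))
m=(s<70).astype(np.uint8)
for r in range(0,64,3):
    x=np.nonzero(m[r])[0]
    if len(x):print(172+r,255+x.min(),255+x.max())
```

```text
[[185 186 183 186 186 184 184 186 183 184 185 183 184 182 183 185 183 183
  187 183 185 187 185 184 183]
 [183 184 181 184 181 180 180 183 181 181 185 183 182 181 178 181 179 183
  182 184 182 184 182 183 183]
 [184 182 186 186 183 183 186 182 182 185 183 184 184 180 181 180 180 181
  182 179 183 180 182 183 181]
 [183 185 185 183 182 183 183 185 183 184 181 184 179 183 181 179 177 178
  180 179 179 181 181 182 181]
 [186 185 183 184 183 182 182 179 165 134 130 130 131 157 178 177 174 176
  181 181 180 181 182 184 183]
 [184 182 182 185 183 182 181 135  63  23  10  16  18  61 144 172 175 174
  175 182 181 181 182 182 183]
 [182 183 183 182 185 181 144  43   8   5  16  16  11  16 110 172 174 173
  176 180 182 184 184 184 184]
 [185 183 185 185 185 172  80  18  13  26  20  19  16  10  98 168 173 177
  175 180 180 178 180 182 181]
 [184 181 183 185 182 154  35  25  30  29  24  34   5   9  39 102 163 171
  176 180 181 181 181 182 184]
 [184 184 181 185 183 153  26  17  30  29  33  26  18   0   4  26  99 165
  176 181 181 184 184 184 184]
 [186 181 183 183 183 156  34  21  29  35  34  29 
[... 1764 characters left out ...]
  88  42  31  25  27  41 110 176 170 167 173
  178 181 180 182 174 174 174]
 [203 204 204 201 201 204 203 193 164 133 134 137 169 195 182 121 118 123
  169 199 196 159 126 129 142]
 [212 212 213 212 210 211 208 208 207 201 204 202 206 195 157 116 115 116
  137 158 133 119 117 117 121]
 [194 190 190 188 180 152 160 197 198 200 199 191 186 166 155 153 159 180
  177 179 177 176 175 136 124]
 [218 212 215 215 204  95  88 199 217 217 218 217 214 213 216 214 217 217
  217 218 217 218 204 134 121]]
181 273 279
184 269 282
187 267 282
190 267 286
193 267 288
196 266 289
199 266 290
202 266 290
205 267 289
208 268 287
211 268 283
214 268 283
217 268 283
220 268 283
223 269 281
226 270 280
235 266 266
```

Run:
```python
from h import *
p=dict(np.load("w1.npz"));o=p
a=at(p,274.3,227.3,.211,o)[:2];b=at(p,271.8,186,.211,o)[:2]
d=b-a;print(a,b,np.hypot(*d)*1e3,(a+b)/2,np.degrees(np.arctan2(d[1],d[0])))
l=at(p,267.2,220,.211,o)[:2];r=at(p,280.3,220,.211,o)[:2];print(np.hypot(*(l-r)))
e=at(p,163,232,.169,o)[:2];f=at(p,397,230,.169,o)[:2];d=e-f;x=np.array([d[1],-d[0]])/np.hypot(*d)
print(np.hypot(*d),(e+f)/2+.032*x,np.degrees(np.arctan2(x[1],x[0])))
```

```text
[0.4875322 0.1612248] [0.52339505 0.1466053 ] 38.7281995169428 [0.50546362 0.15391505] -22.178273133509656
0.012203010977090515
0.24373161265600818 [0.50352296 0.15397325] -23.093024090454804
```

>>> {"op": "arm_command", "data": {
  "steps": [
    [[-2, -24, 0, -0.01, 60], [0, -24, 0, 0, 60], [0, 0, 40, 0, 60], [0, 0, 40, 0, 60], [0, 0, 40, 0, 60]]
  ]
}}

```text
time: 4.45
tcp_pos: [0.5039, 0.154, 0.3233]
tool_rot: [-3.079, 0.622, -0.001]
ft_force: [0.9, 1.3, -0.5]
finger_gap: 0.0605
gripper_force: 0.0
```

>>> {"op": "arm_command", "data": {
  "steps": [
    [[0, 0, 40, 0, 50], [0, 0, 40, 0, 50], [0, 0, 30, 0, 50], [0, 0, 23, 0, 50], [0, 0, 0, 0, 50]]
  ]
}}

```text
time: 4.95
tcp_pos: [0.5022, 0.1534, 0.1887]
tool_rot: [3.077, -0.623, -0.01]
ft_force: [-0.0, -0.4, 0.1]
finger_gap: 0.0504
gripper_force: 0.0
```

>>> {"op": "arm_command", "data": {
  "steps": [
    [[0, 0, 0, 0, 20], [0, 0, 0, 0, 20], [0, 0, 0, 0, 10], [0, 0, 0, 0, 10], [0, 0, 0, 0, 10]]
  ],
  "force": 25
}}

```text
time: 5.45
tcp_pos: [0.5043, 0.1537, 0.1923]
tool_rot: [-3.079, 0.624, -0.002]
ft_force: [0.8, 1.0, 0.7]
finger_gap: 0.0146
gripper_force: 0.0
```

>>> {"op": "arm_command", "data": {
  "steps": [
    [[0, 0, 0, 0, 5], [0, 0, 0, 0, 5], [0, 0, 0, 0, 5], [0, 0, 0, -0.05, 5], [0, 0, 0, -0.08, 5]]
  ]
}}

```text
time: 5.95
tcp_pos: [0.5041, 0.1533, 0.1923]
tool_rot: [3.113, -0.42, 0.001]
ft_force: [-3.1, -1.6, 5.5]
finger_gap: 0.0142
gripper_force: 25.0
```

>>> {"op": "arm_command", "data": {
  "steps": [
    [[0, 0, 0, -0.1, 5], [0, 0, 0, -0.1, 5], [0, 0, 0, -0.1, 5], [0, 0, 0, -0.1, 5], [0, 0, 0, -0.1, 5]]
  ]
}}

```text
time: 6.45
tcp_pos: [0.5041, 0.1524, 0.1923]
tool_rot: [3.118, 0.366, 0.0]
ft_force: [-2.1, -6.5, 6.8]
finger_gap: 0.0137
gripper_force: 25.0
```

>>> {"op": "arm_command", "data": {
  "steps": [
    [[0, 0, 0, -0.1, 5], [0, 0, 0, -0.1, 5], [0, 0, 0, -0.1, 5], [0, 0, 0, -0.1, 5], [0, 0, 0, -0.1, 5]]
  ]
}}

```text
time: 6.95
tcp_pos: [0.5046, 0.1516, 0.1923]
tool_rot: [2.929, 1.125, -0.0]
ft_force: [0.3, -11.0, 5.3]
finger_gap: 0.0139
gripper_force: 25.0
```

>>> {"op": "arm_command", "data": {
  "steps": [
    [[0, 0, 0, -0.1, 5], [0, 0, 0, -0.1, 5], [0, 0, 0, -0.1, 5], [0, 0, 0, -0.1, 5], [0, 0, 0, -0.1, 5]]
  ]
}}

```text
time: 7.45
tcp_pos: [0.5053, 0.1511, 0.1922]
tool_rot: [2.559, 1.813, -0.001]
ft_force: [3.4, -11.6, 3.1]
finger_gap: 0.0137
gripper_force: 25.2
```

>>> {"op": "arm_command", "data": {
  "steps": [
    [[0, 0, 0, -0.1, 5], [0, 0, 0, -0.1, 5], [0, 0, 0, -0.1, 5], [0, 0, 0, -0.1, 5], [0, 0, 0, -0.1, 5]]
  ]
}}

```text
time: 7.95
tcp_pos: [0.5063, 0.151, 0.1923]
tool_rot: [2.03, 2.389, -0.0]
ft_force: [7.5, -12.0, 1.6]
finger_gap: 0.014
gripper_force: 25.0
```

>>> {"op": "arm_command", "data": {
  "steps": [
    [[0, 0, 0, -0.1, 5], [0, 0, 0, -0.1, 5], [0, 0, 0, -0.1, 5], [0, 0, 0, -0.1, 5], [0, 0, 0, -0.1, 5]]
  ]
}}

```text
time: 8.45
tcp_pos: [0.5071, 0.1514, 0.1923]
tool_rot: [1.375, 2.816, -0.0]
ft_force: [10.4, -10.7, -0.6]
finger_gap: 0.0138
gripper_force: 25.0
```

>>> {"op": "arm_command", "data": {
  "steps": [
    [[0, 0, 0, -0.1, 5], [0, 0, 0, -0.1, 5], [0, 0, 0, -0.1, 5], [0, 0, 0, -0.1, 5], [0, 0, 0, -0.1, 5]]
  ]
}}

```text
time: 8.95
tcp_pos: [0.5076, 0.1521, 0.1923]
tool_rot: [0.636, 3.068, -0.001]
ft_force: [10.7, -6.0, -2.4]
finger_gap: 0.0142
gripper_force: 25.0
```

Run:
```python
from h import *
o=status.get_obs();print(o['tcp_pos'],np.degrees(2*np.arctan2(o['tool_rot'][1],o['tool_rot'][0])),o['ft_force'],o['torque'],o['joint_positions'])
```

```text
[0.50764336 0.15213873 0.19228396] 156.5904786372826 [10.74205859 -5.98437125 -2.41712464] [-0.90165551 -1.81947449  0.17702782] [ 0.14836843  0.38511989  1.58270829 -0.00342011  1.16634736 -1.01252047]
```

>>> {"op": "arm_command", "data": {
  "steps": [
    [[0, 0, 0, 0, 18], [0, 0, 0, 0, 24], [0, 0, 0, 0, 45], [0, 0, 0, 0, 60], [0, 0, 0, 0, 60]]
  ]
}}

```text
time: 9.45
tcp_pos: [0.5039, 0.1539, 0.1916]
tool_rot: [-0.642, -3.075, 0.0]
ft_force: [0.2, -0.2, -0.1]
finger_gap: 0.043
gripper_force: 0.0
```

>>> {"op": "arm_command", "data": {
  "steps": [
    [[0, 0, -30, 0, 60], [0, 0, -45, 0, 60], [0, 0, -45, 0, 60], [0, 0, -40, 0, 60], [0, 0, 0, 0, 60]]
  ]
}}

```text
time: 9.95
tcp_pos: [0.5057, 0.1542, 0.3577]
tool_rot: [0.64, 3.065, 0.006]
ft_force: [0.5, -0.8, -0.0]
finger_gap: 0.0602
gripper_force: 0.0
```

>>> {"op": "arm_command", "data": {
  "steps": [
    [[40, 0, 0, 0, 60], [40, 0, 0, 0, 60], [0, 0, 0, 0, 60], [0, 0, 0, 0, 60], [0, 0, 0, 0, 60]]
  ]
}}

```text
time: 10.45
tcp_pos: [0.4313, 0.1856, 0.3514]
tool_rot: [0.643, 3.075, -0.0]
ft_force: [0.5, -0.6, -0.6]
finger_gap: 0.0601
gripper_force: 0.0
```

Run:
```python
from h import *
o=status.get_obs();p=read_camera("wrist");c=p["color"].copy()
print(o['tcp_pos'],np.degrees(2*np.arctan2(o['tool_rot'][1],o['tool_rot'][0])),o['ft_force'])
for l in("rack_full","vial_1"):
    print(l,[(np.round(d["point"],3).tolist(),round(d["score"],2)) for d in spot_in(l,p)][:5])
np.savez("w2.npz",**{k:p[k] for k in('fx','fy','cx','cy','T_tool_cam')},tool_rot=o['tool_rot'],tcp_pos=o['tcp_pos'])
A=np.array([.505,.153]);y=np.radians(-23);X=np.array([np.cos(y),np.sin(y)]);Y=np.array([-X[1],X[0]])
P=lambda a,b,z:np.r_[A+a*X+b*Y,z]
print(proj(p,np.array([P(-.076+i*.007,j*.007,.154) for i,j in((0,0),(1,1),(1,-1),(-1,1),(-1,-1))]),o))
cv2.imwrite("pics/w2.png",c[:,:,::-1])
```

```text
[0.43129079 0.18555237 0.35137836] 156.39472623705086 [ 0.48910235 -0.57645019 -0.57401186]
rack_full [([0.417, 0.174, 0.11], 0.69), ([0.43, 0.184, 0.087], 0.58)]
vial_1 [([0.425, 0.204, 0.108], 0.68), ([0.455, 0.192, 0.11], 0.67), ([0.415, 0.176, 0.11], 0.55), ([0.444, 0.166, 0.108], 0.48)]
[[323.44619041 221.70858028]
 [331.79124743 229.66168505]
 [315.30249735 229.83371916]
 [331.68150155 213.49203205]
 [315.00962477 213.66826489]]
```

View pics/w2.png

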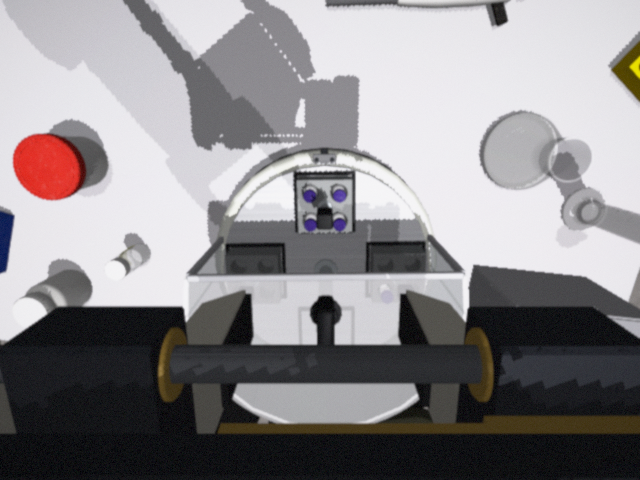

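The full rack is in the open bay at (325,203), with its four purple caps around (310–340, 193–223) and the black grip at (325,216). The single and empty racks are under the hood sides. I'll measure the caps and the grip to check angle and position.

Run:
```python
from h import *
p=dict(np.load("w2.npz"));o=p;im=cv2.imread("pics/w2.png")
s=im[180:240,295:356].astype(int)
m=((s[:,:,0]>90)&(s[:,:,0]-s[:,:,1]>40)).astype(np.uint8)
n,_,st,ce=cv2.connectedComponentsWithStats(m)
for i in range(1,n):
    if st[i,4]>15:
        u,v=ce[i]+[295,180];print(st[i,4],u,v,at(p,u,v,.109,o))
g=cv2.cvtColor(im,cv2.COLOR_BGR2GRAY);print(g[200:236:2,308:344:2])
h=[];
for u in (215,250,290,360,400,440):
    col=g[262:290,u].astype(int);h.append((u,262+int(np.argmax(col))))
print(h)
a=at(p,*h[0],.169,o);b=at(p,*h[-1],.169,o);print(np.degrees(np.arctan2(*(b-a)[:2][::-1])))
```

```text
104 308.72115384615387 195.72115384615384 [0.41621907 0.17565347 0.109     ]
128 339.15625 195.5703125 [0.4275135  0.20183747 0.109     ]
116 339.3620689655172 224.5 [0.45320994 0.19109292 0.109     ]
109 309.91743119266056 224.94495412844037 [0.4423381  0.16513745 0.109     ]
[[ 58  51  33  43  62  64  65  76  89 120 174 185 175 128  92  81  81  99]
 [105  90  59  62  63  69  82  91  93 112 180 182 184 184 165 146 136 167]
 [153 150  96  64  66  81  92  84  75  89 193 221 182 187 188 186 185 185]
 [158 158 134  76  82  79  74  59  63  62 128 202 164 174 182 187 190 183]
 [158 159 154 138 133  44  27  27  19  16  34  74 129 162 167 171 179 175]
 [155 156 156 157 133  23   3  11   7   4   6  16 102 162 155 155 161 161]
 [128 127 135 142 118  17  17  19  12   8  12  18  91 127 100 113 130 144]
 [131 155 149 130  90  19  22  21  28  27  30  32  53 110 147 166 158 141]
 [184 196 198 180  94  46  46  47  52  56  60  56  75 158 196 196 200 183]
 [128 110 136 174 115  46  53  54  57  59  61  56  81 171 141  88  86 128]
 [ 48  51  52  75  69  38  47  54  52  57  61  59  59  88  49  54  54  54]
 [ 58  61  62  52  37  42  49  56  57  60  60  61  38  49  66  63  62  63]
 [ 56  61  63  65  40  41  47  53  56  57  61  58  37  58  64  68  64  60]
 [ 59  61  61  61  46  37  46  51  52  57  59  54  48  63  63  62  65  60]
 [ 55  60  58  73 107  63  56  60  60  62  61  68 106 111  64  64  61  66]
 [ 76  70  86 122 149 137 138 135 136 136 134 135 153 149 107  80  72 109]
 [102 111 111 145 142 115 123 125 130 141 111 111 126 120 138 104  87 115]
 [ 92  98  90 100  99  95  94  93  94  99  94  97  96  98  99  95  94  90]]
[(215, 278), (250, 278), (290, 283), (360, 283), (400, 276), (440, 276)]
66.93019748642794
```

>>> {"op": "arm_command", "data": {
  "steps": [
    [[-4, 0, 30, -0.01, 50], [0, 0, 40, 0, 45], [0, 0, 40, 0, 40], [0, 0, 40, 0, 40], [0, 0, 30, 0, 40]]
  ]
}}

```text
time: 11.1
tcp_pos: [0.434, 0.1835, 0.1691]
tool_rot: [-0.628, -3.076, 0.002]
ft_force: [-0.2, 0.4, -0.4]
finger_gap: 0.0403
gripper_force: 0.0
```

>>> {"op": "arm_command", "data": {
  "steps": [
    [[0, 0, 20, 0, 40], [0, 0, 15, 0, 40], [0, 0, 6, 0, 40], [0, 0, 0, 0, 40], [0, 0, 0, 0, 40]]
  ]
}}

```text
time: 11.6
tcp_pos: [0.4351, 0.1841, 0.1312]
tool_rot: [0.627, 3.077, 0.0]
ft_force: [-0.3, -0.7, -0.1]
finger_gap: 0.0403
gripper_force: 0.0
```

Run:
```python
from h import *
o=status.get_obs();p=read_camera("wrist");c=p["color"]
print(o['tcp_pos'],np.degrees(2*np.arctan2(o['tool_rot'][1],o['tool_rot'][0])),o['ft_force'],o['finger_gap'])
cv2.imwrite("pics/w3.png",c[:,:,::-1])
```

```text
[0.43505774 0.18408177 0.13120793] 156.96039327138075 [-0.26478081 -0.73331926 -0.11919859] 0.04031639565451358
```

View pics/w3.png

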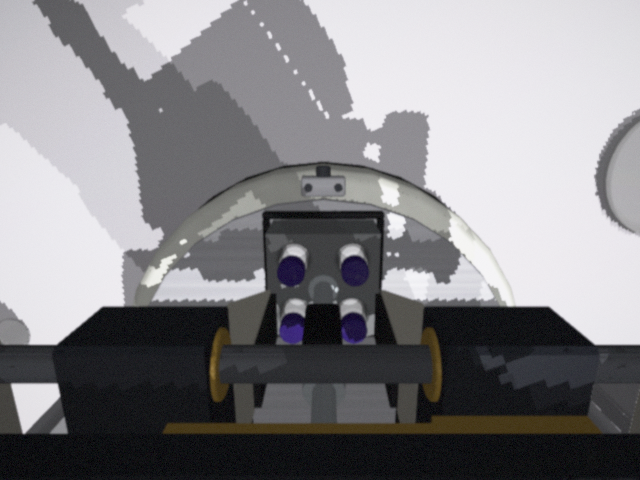

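The grip (305–343, 320) is centred between the open fingers, and all four vials stand clear and upright. Next I close gently and then lift slowly.

>>> {"op": "arm_command", "data": {
  "steps": [
    [[0, 0, 2, 0, 30], [0, 0, 0, 0, 24], [0, 0, 0, 0, 18], [0, 0, 0, 0, 14], [0, 0, 0, 0, 10]]
  ],
  "force": 20
}}

```text
time: 12.15
tcp_pos: [0.4343, 0.1841, 0.1287]
tool_rot: [-0.627, -3.078, 0.0]
ft_force: [0.4, -1.5, 0.2]
finger_gap: 0.0138
gripper_force: 20.0
```

>>> {"op": "arm_command", "data": {
  "steps": [
    [[0, 0, 0, 0, 5], [0, 0, 0, 0, 5], [0, 0, 0, 0, 5], [0, 0, 0, 0, 5], [0, 0, -1, 0, 5]]
  ],
  "force": 35
}}

```text
time: 12.65
tcp_pos: [0.4343, 0.1841, 0.1295]
tool_rot: [-0.627, -3.078, 0.0]
ft_force: [-0.2, 0.1, -1.2]
finger_gap: 0.013
gripper_force: 35.0
```

>>> {"op": "arm_command", "data": {
  "steps": [
    [[0, 0, -2, 0, 5], [0, 0, -3, 0, 5], [0, 0, -3, 0, 5], [0, 0, -4, 0, 5], [0, 0, -5, 0, 5]]
  ]
}}

```text
time: 13.15
tcp_pos: [0.4344, 0.1841, 0.147]
tool_rot: [-0.627, -3.078, 0.0]
ft_force: [-0.3, 0.4, -2.0]
finger_gap: 0.0138
gripper_force: 35.0
```

>>> {"op": "arm_command", "data": {
  "steps": [
    [[0, 0, -7, 0, 5], [0, 0, -9, 0, 5], [0, 0, -10, 0, 5], [0, 0, -10, 0, 5], [0, 0, -10, 0, 5]]
  ]
}}

```text
time: 13.65
tcp_pos: [0.4345, 0.1841, 0.1938]
tool_rot: [0.627, 3.078, 0.0]
ft_force: [-0.4, 0.5, -2.7]
finger_gap: 0.0138
gripper_force: 35.0
```

>>> {"op": "arm_command", "data": {
  "steps": [
    [[0, 0, -10, 0, 5], [0, 0, -10, 0, 5], [0, 0, -10, 0, 5], [0, 0, -10, 0, 5], [0, 0, -10, 0, 5]]
  ]
}}

```text
time: 14.15
tcp_pos: [0.4344, 0.1841, 0.2435]
tool_rot: [0.627, 3.078, -0.0]
ft_force: [-0.4, 0.7, -1.7]
finger_gap: 0.0139
gripper_force: 35.0
```

>>> {"op": "arm_command", "data": {
  "steps": [
    [[0, 0, -10, 0, 5], [0, 0, -10, 0, 5], [0, 0, -10, 0, 5], [0, 0, -8, 0, 5], [0, 0, -6, 0, 5]]
  ]
}}

```text
time: 14.65
tcp_pos: [0.4345, 0.1842, 0.2875]
tool_rot: [0.627, 3.078, 0.0]
ft_force: [-0.7, -0.5, -2.4]
finger_gap: 0.0136
gripper_force: 35.0
```

>>> {"op": "arm_command", "data": {
  "steps": [
    [[0, 0, -4, 0, 5], [0, 0, -2, 0, 5], [0, 0, -1, 0, 5], [0, 0, 0, 0, 5], [0, 0, 0, 0, 5]]
  ]
}}

```text
time: 15.15
tcp_pos: [0.4343, 0.1841, 0.2934]
tool_rot: [-0.627, -3.078, 0.001]
ft_force: [0.7, 0.3, -1.9]
finger_gap: 0.0136
gripper_force: 35.0
```

>>> {"op": "arm_command", "data": {
  "steps": [
    [[0, 0, 0, 0, 5], [0, 0, 0, 0, 5], [0, 0, 0, 0, 5], [0, 0, 0, 0, 5], [0, 0, 0, 0, 5]]
  ]
}}

```text
time: 15.65
tcp_pos: [0.4344, 0.1841, 0.2937]
tool_rot: [0.627, 3.078, -0.0]
ft_force: [-0.3, 0.6, -2.3]
finger_gap: 0.0135
gripper_force: 35.0
```

Run:
```python
from h import *
o=status.get_obs();print(o['time'],o['tcp_pos'],o['tool_rot'],o['ft_force'],o['torque'],o['finger_gap'])
a=read_camera("wrist")["color"];b=read_camera("scene")["color"][130:290,210:380]
cv2.imwrite("pics/w4.png",np.hstack([cv2.resize(a[150:430,200:450],(357,400)),cv2.resize(b,(425,400),interpolation=cv2.INTER_CUBIC)])[:,:,::-1])
```

```text
15.65 [0.4344171  0.18411818 0.29367212] [ 6.26900110e-01  3.07837785e+00 -1.89997987e-04] [-0.2659563   0.5565897  -2.29563614] [ 3.38379076e-02 -1.01217176e-01  8.42471865e-05] 0.013535400741494551
```

View pics/w4.png

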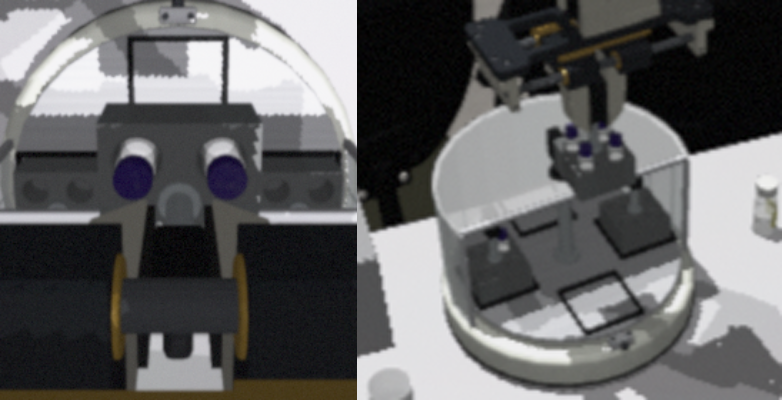

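The rack hangs level with all four vials about 165 mm above its seat. The empty bay seat (600,300 in the right half) sits square at home, and the other two racks are seated. I'm handing it in.

```bash
python3 -c "
from rig import bot
print(bot.job_done())"
```

```text
the job is handed in; nothing more can be done
None
```

The full rack, with all four vials in place, is held level and still about 16 cm above its seat; the turntable is clicked home, the other two racks are in their seats, and the job is handed in.

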